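Feel the dock for a lost cap, then seat the dosing bottle

ROBOT

A 6-joint arm with a two-finger parallel gripper is mounted at the origin on a cart in front of the work surface, level with it; the furniture and walls round the work are solid. World frame = base frame: x ahead of the robot, y to its left, z up, the work surface at z = 0. Lengths are in m, angles in rad, forces in N, time in s.
With the tool pointing down it reaches from about 0.25 to 0.775 m from the base axis. Payload 4 kg.
Tool frame: the origin (TCP) lies midway between the tips of the shut fingers; the grasp point (between the pads) lies grip_point_offset behind it (grip_point_offset is the distance from the TCP to the grasp point, in m); z points along the fingers, y is the line along which they close (so a half turn about z gives the same grasp; the last joint's range is limited). The gripper opens to 94 mm and grips with 3 to 60 N. Pads are 16 mm wide; open, the fingers measure 119 mm over their backs; the gripper's body (75 mm by 177 mm) begins 78 mm behind the grasp point.
Start: joints at [-1.442, 0.087, 1.371, -0, 1.684, -0.103], TCP at [0.126, -0.535, 0.206] pointing down, gripper open.
Joint ranges: [-3.1, 3.1], [-0.76, 2.03], [0.27, 2.55], [-1.08, 4.22], [0.17, 2.65], [-2.57, 2.57]. Speed limits (rad/s): [2.79, 2.79, 3.14, 3.14, 3.14, 3.14].

INTERFACE

Orientations are given as [roll, pitch, yaw] about the fixed x, y, z axes, in that order (R = Rz(yaw) Ry(pitch) Rx(roll)).
In Python, from bench import * gives the robot as it stands. The module is installed in compiled form; this text tells all that it offers.
- The arm moves only by the tool apply_moves, never from a script. Its argument "commands" is a list of rows, each a list of 7 numbers: the turn, a rotation vector about the world's x, y, z in rad, then the shift along the world's x, y, z in m, then the opening in per cent of the stroke, from 0 (shut) to 100 (fully open). In form: [[ax, ay, az, x, y, z, jaw], ...]. A call has exactly 5 rows; each row is the pose to reach, as a shift and turn from the pose commanded when the call began; what a row does not reach only later rows make up. A row lasts 1/10 s, in which the tool goes at most 50 mm and 8.59 degrees, less where a joint would pass 70% of its speed; a pose out of reach is approached as far as the arm can. A call with a gripper value outside its range is refused whole. The fingers move at their own pace and stop on an object; the grip force is fixed at half the most. Time passes only in rows, so rows that repeat a pose let the fingers close, or fill a call up. It gives the time, the measured TCP pose, the force, the opening and the grip force at its end, in the units of the state.
- get_obs(): the state, without advancing time (a new reading comes with each control period).
- snapshot(name): name is "scene" or "top" or "wrist"; returns a dict with "pixels" (400x640x3 uint8, red, green, blue), "vertical_fov" (degrees; the focal length in pixels is half the picture's height over the tangent of half this angle, whatever the lens; pixels are square), "cx", "cy" (the principal point, pixels), "k1" (the pictures are not rectified: a ray, as slopes to the right and down, at radius r is drawn at 1 + k1 r^2 times it, then the intrinsics apply), "rvec" (rotation vector, rad) and "tvec" (3), from world to camera coordinates, as OpenCV has them. Camera axes: x right, y down, z forward; pixel columns grow to the right and rows downward; lengths in m; the calibration is good to about 2 mm. A picture is of the moment at which its call begins. There is no depth.
- close_job(): hands the job in; it is judged then, once.
Trained networks look in the newest picture that a camera, given by its name, has taken for a name from the list of things; names that differ only in an ending like _2 or _b are one class to them, and where a whole thing is asked for, a point or a joint stands for the part that bears it (a point fixed in the world has none). Each returns a list of dicts, best first, with "score" (0 to 1); they miss things now and then, are a little off and sometimes report something else, mostly with a low value. They report only what shows in the picture. A call takes as long as a camera call. They do not tell look-alikes from the thing itself.
- masks_of(camera, query): "mask" (400x640 bool, what is visible of it) and "extent" ([left, top, right, bottom] in pixels, round what is visible of it).
- place_of(camera, query): "pixel" ([column, row] in pixels: a listed point, or the origin of a listed thing).
The state is a dict: "time": time; "joint_positions": joint angles; "qvel": joint speeds; "joint_torque": joint torques, N m; "tool_pos": TCP position; "ee_rot": TCP orientation; "wrist_force": force on the tool from outside, world axes, zero at the start; "wrist_torque": the same for the moment, N m; "width": finger opening in m; "finger_force": force on a finger pad.
Only numpy, scipy, OpenCV 4.12 (cv2) and the standard library are available. Lean on these libraries where they do the work, as an engineer would, in place of code of your own. Each camera call takes 0.05 s, during which the arm holds its last target. There are 200 camera calls.

TASK

Stand the wide dosing bottle with the red cap upright and fully home in a bottle dock and let go of it. A lost black cap is lying unseen at the bottom of one of the two docks, so first lower the bottle gently into the yellow-collared dock and feel whether it goes all the way down: if it does, leave it there; if it stops short, lift it out and set it gently into the blue-collared dock instead. Do not drop the bottle or press hard, and leave the slim red bottle standing where it is.

Things in the scene. Friction and masses are not known exactly. Their poses are not given: they have to be found in the camera images.
- bottle: Wide dosing bottle: black body with pale label, large red cap. 95 mm high, about 120 g; body 34 mm across, cap 36 mm across from 57 to 95 mm above the foot: grip the cap from above, about 75 mm above the foot. Origin: centre of its foot; z up along the bottle. Stands loose on the worktop, to the right of the docks.
- dock_yellow: Upright black round dock with a yellow collar at its mouth, fixed to the worktop, 46 mm high, 73 mm across at the collar, foot flange 84 mm. Origin: centre of its underside, at worktop level; z up. Open well 54 mm wide, 40 mm deep: its rigid floor is 6 mm above the origin, where the bottle foot rests if the well is empty. May stand left or right of the blue one.
- dock_blue: Same dock, same size and origin, with a blue collar. Exactly one of the two wells holds the lost cap (not reported): a loose, rigid black disc 44 mm across, 18 mm thick, flat on the well floor. On it the bottle foot stops 24 mm above the dock origin, 18 mm short. If the yellow dock holds it, this one is empty, and the other way round.
- slim_bottle: Bystander: slim dosing bottle with a red body and a pointed white nozzle, 25 mm across, 74 mm high. Origin: centre of its foot; z up. Leave it standing.
There are look-alikes about, which are no part of the job. Leave any purple look-alike of the bottle alone.

How it is judged:
On the way:
1. the upright bottle has been lowered into the yellow-collared dock until it met the bottom or the lost cap (foot at most 30 mm above the dock's underside, within 15 mm of its centre) (horizontal distance between bottle and dock_yellow below 0.015 m and z of bottle in the frame of dock_yellow below 0.03 m and angle between bottle's own z axis and vertical below 0.2 rad), for 0.1 s.
At the end, for the whole second after the job is handed in: The bottle stands released, at rest and upright within 10 degrees in the dock that holds no cap (yellow, or else blue), its foot within 15 mm of the dock's centre and at most 7 mm above the well floor (((horizontal distance between bottle and dock_yellow below 0.015 m and z of bottle in the frame of dock_yellow below 0.013 m) or (horizontal distance between bottle and dock_blue below 0.015 m and z of bottle in the frame of dock_blue below 0.013 m)) and angle between bottle's own z axis and vertical below 0.17 rad and linear speed of bottle below 0.02 m/s and contact force between bottle and the fingers below 0.1 N); the robot touches nothing.
It fails at once if a dock is pressed or struck with more than 40 N (contact force between any of dock_yellow, dock_blue and anything else above 40 N).
It fails at once if the bottle is dropped or driven fast (over 0.6 m/s) into a dock ((horizontal distance between bottle and dock_yellow below 0.025 m and z of bottle in the frame of dock_yellow below 0.042 m and linear speed of bottle above 0.6 m/s) or (horizontal distance between bottle and dock_blue below 0.025 m and z of bottle in the frame of dock_blue below 0.042 m and linear speed of bottle above 0.6 m/s)).
It fails at once if the slim red bottle is moved more than 30 mm or knocked over (distance of slim_bottle from where it was at the start of the episode above 0.03 m or angle between slim_bottle's own z axis and vertical above 0.5 rad).
It also fails if it takes over 40 s, if anything falls off the work surface, if the arm or the gripper's body presses on something with over 40 N, if the wrist force passes 120 N, or if a joint passes its speed limit or range.

## Working session

There is one attempt and no reset: what is moved stays moved. The work goes in short steps, Python scripts to look and compute and a tool call to move; the robot and the scene stay as the last step left them, time stands still between calls to the robot, and variables do not carry over. Pictures are saved under pics/ and viewed, at most 10 in all, crops included, and the job is handed in when it is done.

Besides the shell and the picture viewer there is one more tool, called after "Call:" as name(argument=value, ...) on one line, values as JSON. apply_moves: Moves the arm, as the interface text tells. Its arguments: {"type":"object","properties":{"commands":{"type":"array"}},"required":["commands"]}

```bash
mkdir -p pics; cat > h.py <<'E'
from bench import *
import numpy as np, cv2
def cam(s):
    f=200/np.tan(np.radians(s["vertical_fov"])/2)
    R,_=cv2.Rodrigues(np.array(s["rvec"],float)); return f,R,np.array(s["tvec"],float)
def toworld(s,px,z):
    f,R,t=cam(s); d=np.array([(px[0]-s["cx"])/f,(px[1]-s["cy"])/f]); u=d.copy()
    for _ in range(30): u=d/(1+s["k1"]*(u@u))
    r=R.T@np.array([u[0],u[1],1]); c=-R.T@t
    return c+r*(z-c[2])/r[2]
def toimg(s,P):
    f,R,t=cam(s); p=R@np.array(P,float)+t; u=p[:2]/p[2]
    return u*(1+s["k1"]*(u@u))*f+[s["cx"],s["cy"]]
E
python3 - <<'E'
from h import *
o=get_obs(); print({k:np.round(v,3) if not isinstance(v,dict) else v for k,v in o.items()})
try: print(grip_point_offset)
except Exception as e: print(e)
for c in ["scene","top"]:
    s=snapshot(c); cv2.imwrite(f"pics/{c}0.png",s["pixels"][:,:,::-1])
    print(c,"cam at",np.round(-cam(s)[1].T@cam(s)[2],3))
    for q in ["bottle","dock_yellow","dock_blue","slim_bottle"]:
        for d in place_of(c,q)[:3]: print(q,round(d["score"],2),np.round(d["pixel"],1),np.round(toworld(s,d["pixel"],0),3))
        for d in masks_of(c,q)[:3]: print("   mask",round(d["score"],2),d["extent"])
E
```

```text
{'time': np.float64(0.0), 'joint_positions': array([-1.442,  0.088,  1.372, -0.   ,  1.684, -0.103]), 'qvel': array([0.001, 0.001, 0.001, 0.001, 0.001, 0.002]), 'joint_torque': array([ 0.0000e+00, -3.4019e+01, -3.0242e+01,  7.2000e-02,  3.3000e-02,
       -0.0000e+00]), 'tool_pos': array([ 0.126, -0.535,  0.204]), 'ee_rot': array([-3.139, -0.   ,  0.232]), 'wrist_force': array([-0.184,  0.203, -0.363]), 'wrist_torque': array([-0.034, -0.038,  0.061]), 'finger_force': np.float64(0.0), 'width': np.float64(0.094)}
0.0188
scene cam at [-0.148  0.575  1.031]
bottle 0.55 [394.3 176.4] [ 0.494 -0.358  0.   ]
   mask 0.83 [387.5, 150.1, 404.0, 181.8]
dock_yellow 0.79 [313.4 224.1] [ 0.518 -0.039  0.   ]
   mask 0.97 [298.2, 202.7, 327.2, 233.5]
dock_blue 0.72 [269.  274.9] [0.468 0.161 0.   ]
slim_bottle 0.7 [268.8 274.1] [0.47 0.16 0.  ]
slim_bottle 0.51 [350.2 153.5] [ 0.662 -0.334  0.   ]
   mask 0.42 [350.3, 140.8, 358.1, 154.8]
top cam at [ 0.495 -0.088  1.153]
bottle 0.86 [454.5 223.6] [ 0.467 -0.433  0.   ]
   mask 0.67 [419.6, 203.1, 440.3, 222.1]
dock_yellow 0.79 [288.8 202.4] [ 0.52  -0.032  0.   ]
   mask 0.67 [273.2, 183.4, 308.5, 219.9]
dock_blue 0.9 [210.6 223.7] [0.469 0.156 0.   ]
   mask 0.77 [186.4, 208.8, 223.9, 245.5]
   mask 0.46 [419.0, 204.4, 442.7, 223.0]
   mask 0.45 [272.5, 184.5, 310.4, 221.5]
```

View pics/scene0.png

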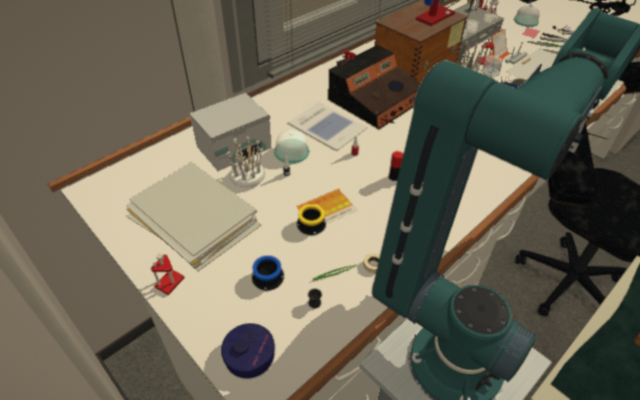

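View pics/top0.png

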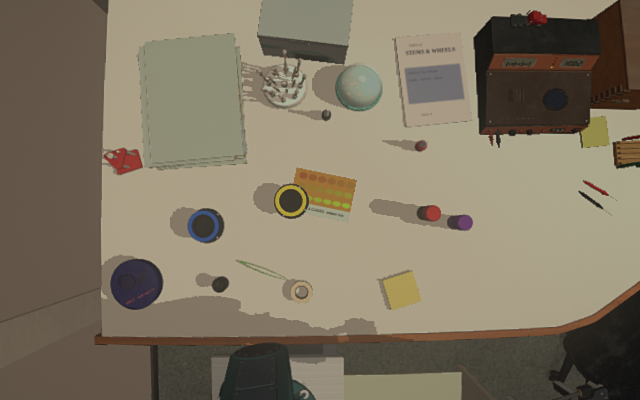

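The scene view shows the red-capped bottle at (397,165), the yellow dock at (312,218) and the blue dock at (267,271). In the top view the red cap is at (430,213), with the purple look-alike about 30 px to its right at (460,222). The top-view "bottle" place was the purple one, so I'll use colour instead.

```bash
cat > m.py <<'E'
from h import *
def blob(s,lo,hi,box):
    hsv=cv2.cvtColor(s["pixels"],cv2.COLOR_RGB2HSV); m=cv2.inRange(hsv,np.array(lo),np.array(hi)); k=np.zeros_like(m)
    l,t,r,b=box; k[t:b,l:r]=m[t:b,l:r]; ys,xs=np.nonzero(k)
    return k,np.c_[xs,ys].astype(np.float32)
E
python3 - <<'E'
from m import *
s=snapshot("top")
def show(n,s,lo,hi,box,z):
    k,p=blob(s,lo,hi,box); (c,r)=cv2.minEnclosingCircle(p); e=cv2.fitEllipse(cv2.convexHull(p))
    print(n,len(p),np.round(c,1),round(r,1),"ell",np.round(e[0],1),np.round(e[1],1),np.round(toworld(s,e[0],z),4),"ext",p.min(0),p.max(0))
    return e
print("px of mm at .095",np.linalg.norm(toimg(s,[.49,-.36,.095])-toimg(s,[.49,-.324,.095])),"36mm;", "collar",np.linalg.norm(toimg(s,[.52,-.03,.046])-toimg(s,[.52,.043,.046])))
show("redcap",s,(0,110,60),(8,255,255),(405,195,446,230),.09)
show("purple",s,(135,60,40),(170,255,255),(440,205,485,240),.09)
show("yel",s,(20,120,60),(32,255,255),(268,178,312,226),.046)
show("blue",s,(100,120,40),(125,255,255),(180,200,232,250),.046)
print("slim", toworld(s,[420,146],.06))
s=snapshot("scene")
show("redcapS",s,(0,110,60),(8,255,255),(380,140,410,185),.076)
k,p=blob(s,(0,110,60),(8,255,255),(380,140,410,185))
show("yelS",s,(20,120,60),(32,255,255),(295,198,330,232),.044)
show("blueS",s,(100,120,40),(125,255,255),(245,250,290,295),.044)
print(np.round(toimg(s,[.5,-.35,0]),1))
E
```

```text
px of mm at .095 15.940531025738029 36mm; collar 31.720715947168546
redcap 209 [431.6 212.8] 9.0 ell [432.3 212.6] [15.2 18. ] [ 0.4942 -0.3558  0.09  ] ext [424. 205.] [440. 220.]
purple 178 [464.4 222.2] 7.6 ell [464.6 222.1] [14.7 15. ] [ 0.4724 -0.4295  0.09  ] ext [458. 215.] [472. 229.]
yel 447 [294. 197.] 20.8 ell [293.4 198.5] [31.7 40.3] [ 0.5277 -0.0445  0.046 ] ext [275. 183.] [311. 216.]
blue 238 [202.8 225.5] 15.1 ell [202.9 225.5] [29.2 30. ] [0.4661 0.1643 0.046 ] ext [189. 211.] [217. 240.]
slim [ 0.6478418  -0.33654259  0.06      ]
redcapS 170 [396.2 159.1] 8.5 ell [396.8 159.1] [13.2 17.7] [ 0.4911 -0.3521  0.076 ] ext [391. 151.] [403. 167.]
yelS 395 [314. 211.] 17.5 ell [314.2 212. ] [24.2 34.7] [ 0.5209 -0.0448  0.044 ] ext [298. 202.] [329. 225.]
blueS 359 [266.6 268.7] 14.1 ell [266.7 268.5] [25.  28.3] [0.4601 0.171  0.044 ] ext [253. 256.] [280. 280.]
[391.1 176.5]
```

Call:
apply_moves(commands=[[0,0,0.12,0.04,0.02,0.0,100],[0,0,0.24,0.08,0.04,0,100],[0,0,0.36,0.12,0.06,0,100],[0,0,0.48,0.16,0.08,0,100],[0,0,0.6,0.2,0.1,0,100]])

```text
time: 1.5
tool_pos: [0.3277, -0.4344, 0.2057]
ee_rot: [3.141, 0.0, 0.836]
wrist_force: [0.2, -0.5, 0.0]
width: 0.0939
finger_force: 0.0
```

Call:
apply_moves(commands=[[0,0,0.12,0.04,0.02,0.0,100],[0,0,0.24,0.08,0.04,0,100],[0,0,0.36,0.11,0.06,0,100],[0,0,0.46,0.14,0.08,0,100],[0,0,0.46,0.14,0.08,0,100]])

```text
time: 2.0
tool_pos: [0.4694, -0.3525, 0.2051]
ee_rot: [3.141, -0.002, 1.299]
wrist_force: [0.4, 0.7, -0.6]
width: 0.0941
finger_force: 0.0
```

```bash
python3 - <<'E'
from m import *
o=get_obs(); print(o["time"],o["tool_pos"],o["ee_rot"],o["wrist_force"])
s=snapshot("wrist"); cv2.imwrite("pics/w1.png",s["pixels"][:,:,::-1]); print("cam",-cam(s)[1].T@cam(s)[2])
for q in ["bottle"]:
    for d in place_of("wrist",q)[:3]: print(q,d["score"],d["pixel"],toworld(s,d["pixel"],0))
    for d in masks_of("wrist",q)[:3]: print("mask",d["score"],d["extent"])
print("predicted cap",toimg(s,[.493,-.354,.095]),toimg(s,[.493,-.354,.0]))
E
```

```text
2.0 [ 0.46944821 -0.35247436  0.20512124] [ 3.14094200e+00 -1.65601065e-03  1.29851410e+00] [ 0.37861615  0.68179537 -0.63755964]
cam [ 0.48699095 -0.28910614  0.38421032]
bottle 0.95 [337.2, 173.3] [ 0.49283371 -0.35373087  0.        ]
bottle 0.73 [337.6, 232.6] [ 0.47375074 -0.42805392  0.        ]
mask 0.94 [323.2, 224.6, 360.9, 281.4]
predicted cap [343.31592681 189.44850012] [337.38726101 173.47344603]
```

View pics/w1.png

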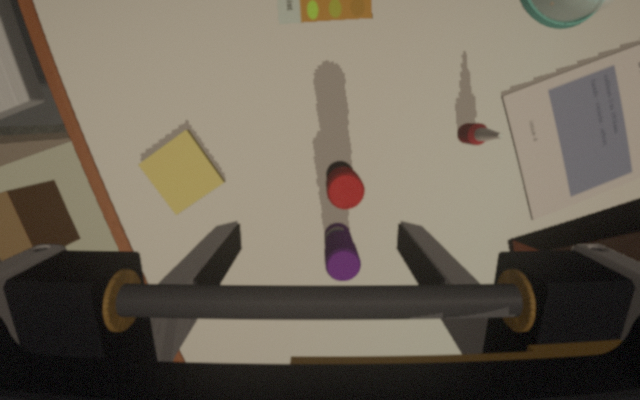

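The wrist view shows the red cap at (345,188), the purple one at (343,262) and the fingers on either side. The network's foot position agrees with mine to within 1 mm. Next I descend and grip.

Call:
apply_moves(commands=[[0,0,0,0.025,0.0,0,100],[0,0,0,0.025,0,-0.04,100],[0,0,0,0.025,0,-0.08,100],[0,0,0,0.025,0,-0.12,100],[0,0,0,0.025,0,-0.15,100]])

```text
time: 2.65
tool_pos: [0.4889, -0.3559, 0.0528]
ee_rot: [-3.139, -0.001, 1.289]
wrist_force: [-0.0, -0.2, -0.1]
width: 0.0937
finger_force: 0.0
```

Call:
apply_moves(commands=[[0,0,0,0,0,0,100],[0,0,0,0,0,0,20],[0,0,0,0,0,0,20],[0,0,0,0,0,0,20],[0,0,0,0,0,0,20]])

```text
time: 3.15
tool_pos: [0.4922, -0.3562, 0.0577]
ee_rot: [3.138, 0.002, 1.292]
wrist_force: [-0.1, 0.3, 0.1]
width: 0.0656
finger_force: 0.0
```

Call:
apply_moves(commands=[[0,0,0,0,0,0,20],[0,0,0,0,0,0,20],[0,0,0,0,0,0,20],[0,0,0,0,0,0,20],[0,0,0,0,0,0,20]])

```text
time: 3.65
tool_pos: [0.4915, -0.3553, 0.0556]
ee_rot: [3.141, 0.0, 1.292]
wrist_force: [0.3, -0.8, 0.3]
width: 0.0356
finger_force: 30.0
```

Call:
apply_moves(commands=[[0,0,0,0,0,0.02,20],[0,0,0,0,0,0.05,20],[0,0,0,0,0,0.08,20],[0,0,0,0.005,0.03,0.11,20],[0,0,0,0.01,0.06,0.13,20]])

```text
time: 4.15
tool_pos: [0.5015, -0.2955, 0.1873]
ee_rot: [3.14, 0.0, 1.29]
wrist_force: [0.5, 1.0, -1.1]
width: 0.0357
finger_force: 30.0
```

Call:
apply_moves(commands=[[0,0,0,0.01,0.04,0,20],[0,0,0,0.015,0.08,0,20],[0,0,0,0.02,0.12,0,20],[0,0,0,0.02,0.15,0,20],[0,0,0,0.02,0.15,0,20]])

```text
time: 4.65
tool_pos: [0.5211, -0.1415, 0.1851]
ee_rot: [-3.14, -0.002, 1.297]
wrist_force: [0.3, -0.3, -1.7]
width: 0.0358
finger_force: 30.0
```

```bash
python3 - <<'E'
from m import *
o=get_obs(); print(o["time"],o["tool_pos"],o["ee_rot"],o["wrist_force"],o["width"],o["finger_force"])
s=snapshot("wrist"); cv2.imwrite("pics/w2.png",s["pixels"][:,:,::-1])
for q in ["dock_yellow","dock_blue"]:
    for d in place_of("wrist",q)[:3]: print(q,d["score"],d["pixel"],toworld(s,d["pixel"],0))
    for d in masks_of("wrist",q)[:3]: print("mask",d["score"],d["extent"])
for c in [.52,-.035,.046],[.465,.163,.046]: print(toimg(s,c))
E
```

```text
4.65 [ 0.52107054 -0.14153014  0.18514278] [-3.14022545e+00 -1.60951899e-03  1.29681732e+00] [ 0.32985121 -0.25261156 -1.71818841] 0.03581684573095633 29.99833066469364
dock_yellow 0.78 [299.0, 89.0] [ 0.5275388  -0.03728019  0.        ]
mask 0.64 [255.0, 47.5, 332.0, 127.3]
[287.83253171  83.90921416]
[ 168.2976061  -112.25989385]
```

View pics/w2.png

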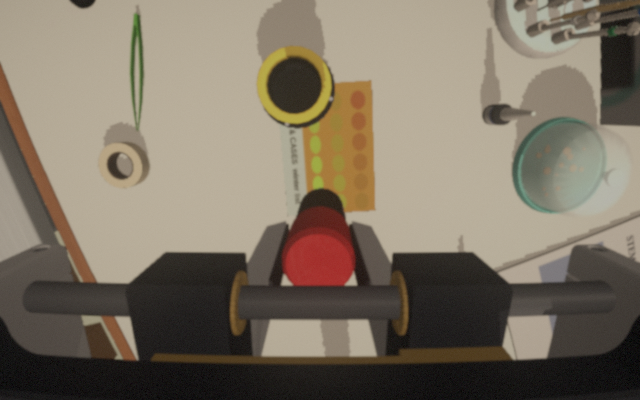

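The wrist view shows the bottle held upright and the yellow collar centred at about (295,84). I'll fit the rim.

```bash
python3 - <<'E'
from m import *
s=snapshot("wrist")
k,p=blob(s,(20,120,60),(32,255,255),(245,35,345,132))
n,l,st,c=cv2.connectedComponentsWithStats(k); i=1+st[1:,4].argmax(); print(st[i])
m=(l==i).astype(np.uint8)
cs,_=cv2.findContours(m,cv2.RETR_CCOMP,cv2.CHAIN_APPROX_NONE)
for q in sorted(cs,key=len)[-2:]:
    e=cv2.fitEllipse(q); print(len(q),np.round(e[0],1),np.round(e[1],1),np.round(toworld(s,e[0],.046),4))
d=np.linalg.norm(toimg(s,[.52,-.035,.046])-toimg(s,[.52,.038,.046])); print("73mm=",d)
E
```

```text
[ 255   41   76   79 2395]
160 [291.8  79.6] [53.8 55.7] [ 0.5256 -0.0375  0.046 ]
217 [291.8  79.7] [74.  78.4] [ 0.5257 -0.0376  0.046 ]
73mm= 81.91262851217144
```

Call:
apply_moves(commands=[[0,0,0,0.002,0.04,0,20],[0,0,0,0.004,0.08,0,20],[0,0,0,0.005,0.106,0,20],[0,0,0,0.005,0.106,-0.03,20],[0,0,0,0.005,0.106,-0.06,20]])

```text
time: 5.45
tool_pos: [0.5276, -0.0396, 0.1261]
ee_rot: [3.138, -0.0, 1.292]
wrist_force: [-1.1, 1.2, -2.2]
width: 0.0356
finger_force: 30.0
```

```bash
python3 - <<'E'
from m import *
o=get_obs(); print(o["time"],o["tool_pos"],o["wrist_force"],o["finger_force"])
s=snapshot("wrist"); f=s["pixels"][:,:,::-1][150:400,170:470]
t=snapshot("top"); g=t["pixels"][:,:,::-1][150:250,240:360]
cv2.imwrite("pics/w3.png",np.hstack([cv2.resize(f,(480,400)),cv2.resize(g,(320,267)) if 0 else cv2.copyMakeBorder(cv2.resize(g,(320,267)),0,133,0,0,0)]))
E
```

```text
5.45 [ 0.52758112 -0.03960288  0.12612967] [-1.13260853  1.15068828 -2.19506852] 29.999102846293795
```

View pics/w3.png

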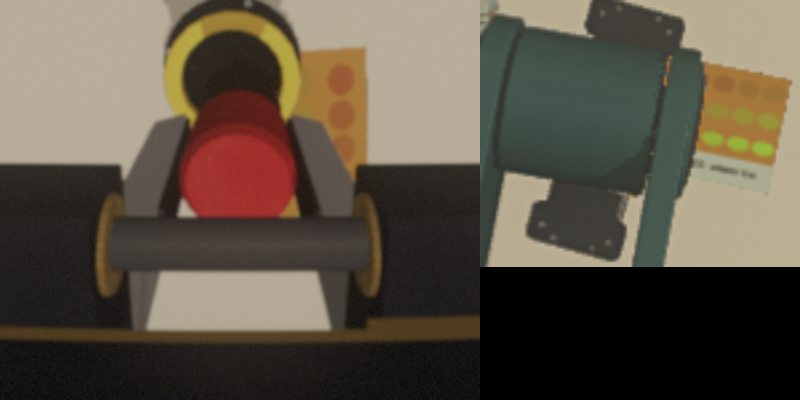

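The bottle hangs over the yellow mouth, its cap at about x=238 against the collar centre at 233 in the crop, which is inside the 9 mm clearance. I'll lower it gently.

Call:
apply_moves(commands=[[0,0,0,0,0,-0.007,20],[0,0,0,0,0,-0.014,20],[0,0,0,0,0,-0.021,20],[0,0,0,0,0,-0.028,20],[0,0,0,0,0,-0.034,20]])

```text
time: 6.05
tool_pos: [0.5265, -0.0395, 0.0913]
ee_rot: [3.141, -0.0, 1.292]
wrist_force: [0.5, 0.4, -1.6]
width: 0.0357
finger_force: 30.0
```

Call:
apply_moves(commands=[[0,0,0,0,0,-0.002,20],[0,0,0,0,0,-0.004,20],[0,0,0,0,0,-0.006,20],[0,0,0,0,0,-0.008,20],[0,0,0,0,0,-0.01,20]])

```text
time: 6.55
tool_pos: [0.5265, -0.0393, 0.0815]
ee_rot: [3.141, -0.0, 1.292]
wrist_force: [0.0, 0.1, -1.7]
width: 0.0356
finger_force: 30.0
```

Call:
apply_moves(commands=[[0,0,0,0,0,-0.001,20],[0,0,0,0,0,-0.002,20],[0,0,0,0,0,-0.003,20],[0,0,0,0,0,-0.003,20],[0,0,0,0,0,-0.003,20]])

```text
time: 7.05
tool_pos: [0.5264, -0.0393, 0.0785]
ee_rot: [3.141, 0.0, 1.292]
wrist_force: [-0.4, -0.4, -1.1]
width: 0.0358
finger_force: 30.0
```

Call:
apply_moves(commands=[[0,0,0,0,0,-0.001,20],[0,0,0,0,0,-0.001,20],[0,0,0,0,0,-0.002,20],[0,0,0,0,0,-0.002,20],[0,0,0,0,0,-0.002,20]])

```text
time: 7.55
tool_pos: [0.5263, -0.0393, 0.0765]
ee_rot: [3.142, 0.0, 1.292]
wrist_force: [0.1, 0.6, -1.1]
width: 0.0359
finger_force: 30.0
```

Call:
apply_moves(commands=[[0,0,0,0,0,-0.001,20],[0,0,0,0,0,-0.002,20],[0,0,0,0,0,-0.003,20],[0,0,0,0,0,-0.003,20],[0,0,0,0,0,-0.003,20]])

```text
time: 8.05
tool_pos: [0.5263, -0.0393, 0.0734]
ee_rot: [3.142, 0.0, 1.292]
wrist_force: [-0.1, 0.6, -1.3]
width: 0.0358
finger_force: 30.0
```

Call:
apply_moves(commands=[[0,0,0,0,0,-0.001,20],[0,0,0,0,0,-0.003,20],[0,0,0,0,0,-0.005,20],[0,0,0,0,0,-0.007,20],[0,0,0,0,0,-0.008,20]])

```text
time: 8.55
tool_pos: [0.5261, -0.0393, 0.0651]
ee_rot: [-3.141, 0.0, 1.292]
wrist_force: [-0.3, 0.0, -0.8]
width: 0.0358
finger_force: 30.0
```

Call:
apply_moves(commands=[[0,0,0,0,0,-0.001,20],[0,0,0,0,0,-0.001,20],[0,0,0,0,0,-0.002,20],[0,0,0,0,0,-0.002,20],[0,0,0,0,0,-0.002,20]])

```text
time: 9.05
tool_pos: [0.5264, -0.0393, 0.0635]
ee_rot: [3.141, 0.0, 1.292]
wrist_force: [0.6, -0.6, -1.1]
width: 0.0359
finger_force: 30.0
```

Call:
apply_moves(commands=[[0,0,0,0,0,-0.0005,20],[0,0,0,0,0,-0.001,20],[0,0,0,0,0,-0.0015,20],[0,0,0,0,0,-0.002,20],[0,0,0,0,0,-0.002,20]])

```text
time: 9.55
tool_pos: [0.5264, -0.0393, 0.0616]
ee_rot: [3.141, 0.0, 1.292]
wrist_force: [0.3, 0.3, -0.3]
width: 0.0353
finger_force: 30.0
```

Call:
apply_moves(commands=[[0,0,0,0,0,-0.0005,20],[0,0,0,0,0,-0.001,20],[0,0,0,0,0,-0.001,20],[0,0,0,0,0,-0.001,20],[0,0,0,0,0,-0.001,20]])

```text
time: 10.05
tool_pos: [0.5266, -0.0393, 0.0614]
ee_rot: [3.141, -0.0, 1.292]
wrist_force: [-1.7, 0.5, 5.6]
width: 0.0355
finger_force: 30.0
```

```bash
python3 - <<'E'
from m import *
o=get_obs(); print(o["tool_pos"],o["wrist_force"],o["wrist_torque"])
s=snapshot("wrist"); f=s["pixels"][:,:,::-1][150:400,170:470]
cv2.imwrite("pics/w4.png",cv2.resize(f,(480,400)))
E
```

```text
[ 0.52659506 -0.03932316  0.06139861] [-1.72152209  0.54276264  5.5865957 ] [0.05533964 0.45266445 0.00165579]
```

View pics/w4.png

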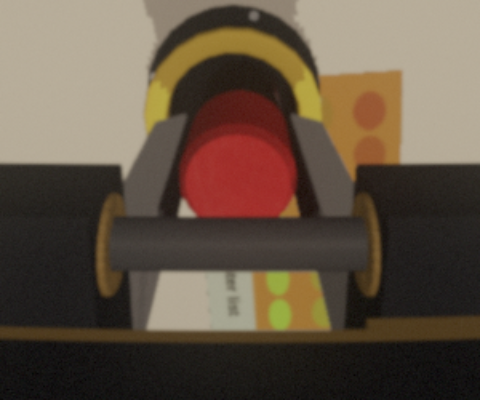

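The cap sits in the fingers exactly as before, so it hasn't slipped. Contact (a 7 N rise) came with the foot about 6 mm up, which is the floor, so the yellow dock is empty. Now I'll release.

Call:
apply_moves(commands=[[0,0,0,0,0,0.001,20],[0,0,0,0,0,0.001,35],[0,0,0,0,0,0.001,50],[0,0,0,0,0,0.001,70],[0,0,0,0,0,0.001,100]])

```text
time: 10.6
tool_pos: [0.5263, -0.0393, 0.0612]
ee_rot: [-3.141, 0.0, 1.292]
wrist_force: [0.5, -0.6, -0.2]
width: 0.0562
finger_force: 0.0
```

Call:
apply_moves(commands=[[0,0,0,0,0,0,100],[0,0,0,0,0,0,100],[0,0,0,0,0,0,100],[0,0,0,0,0,0,100],[0,0,0,0,0,0.005,100]])

```text
time: 11.1
tool_pos: [0.5257, -0.0392, 0.0659]
ee_rot: [-3.14, 0.0, 1.292]
wrist_force: [-0.4, 0.7, 0.7]
width: 0.093
finger_force: 0.0
```

Call:
apply_moves(commands=[[0,0,0,0,0,0.03,100],[0,0,0,0,0,0.06,100],[0,0,0,0,0,0.1,100],[0,0,0,0,0,0.14,100],[0,0,0,0,0,0.14,100]])

```text
time: 11.6
tool_pos: [0.5297, -0.0399, 0.2145]
ee_rot: [3.128, -0.001, 1.292]
wrist_force: [0.5, -0.8, -1.0]
width: 0.0939
finger_force: 0.0
```

Call:
apply_moves(commands=[[0,0,0,0,-0.04,0,100],[0,0,0,0,-0.08,0,100],[0,0,0,0,-0.11,0,100],[0,0,0,0,-0.11,0,100],[0,0,0,0,-0.11,0,100]])

```text
time: 12.1
tool_pos: [0.526, -0.1494, 0.2059]
ee_rot: [-3.14, -0.001, 1.29]
wrist_force: [-0.6, 0.0, -0.3]
width: 0.0943
finger_force: 0.0
```

```bash
python3 - <<'E'
from m import *
o=get_obs(); print(o["time"],o["tool_pos"],o["wrist_force"],o["finger_force"],o["width"])
s=snapshot("wrist"); cv2.imwrite("pics/w5.png",s["pixels"][:,:,::-1])
k,p=blob(s,(0,110,60),(8,255,255),(180,0,450,250)); print(len(p),p.min(0),p.max(0))
for z in (.101,.119): print(z,toimg(s,[.5262,-.0385,z]), np.linalg.norm(toimg(s,[.5082,-.0385,z])-toimg(s,[.5442,-.0385,z])))
E
```

```text
12.1 [ 0.52602339 -0.14936633  0.20586465] [-0.63294977  0.0184987  -0.33803909] 0.0 0.09427472827502284
1584 [265.  55.] [308.  99.]
0.101 [283.0674014   73.74854153] 42.17626140546304
0.119 [280.5659101   70.38301871] 45.0935630788885
```

View pics/w5.png

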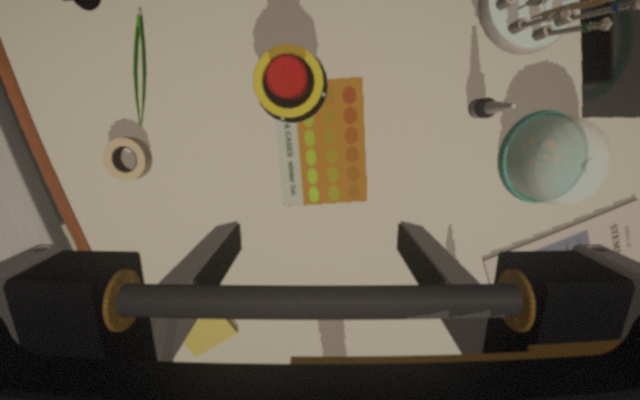

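The bottle stands upright and centred in the yellow dock, with its cap at (287,77). The cap measures 43 px across, which fits a fully home bottle. The gripper is clear.

```bash
python3 -c "
from bench import *
print(close_job())"
```

```text
the job is handed in; nothing more can be done
None
```

The bottle went all the way down in the yellow-collared dock, so I left it there upright and released, and handed the job in at about 12 s; no verdict was reported back.

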